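# Turn a finished plaque over in the book-style turnover jig

## Robot

A 6-joint arm with a two-finger parallel gripper is mounted at the origin on the work surface. World frame = base frame: x ahead of the robot, y to its left, z up, the work surface at z = 0. Lengths are in mm, angles in degrees, forces in N, time in s.
With the tool pointing down it reaches from about 350 to 850 mm from the base axis. Payload 8.1 kg.
Tool frame: the origin (TCP) lies where the fingers leave the gripper's body, on its centre line; the fingertips stand 73 mm ahead of it and the grasp point (between the pads) lies 54 mm ahead of it; z points along the fingers, y is the line along which they close (so a half turn about z gives the same grasp; the last joint's range is limited). The gripper opens to 85 mm and grips with 20 to 120 N. Pads are 22 mm wide; open, the fingers measure 114 mm over their backs; the gripper's body (76 mm by 85 mm) begins 54 mm behind the grasp point. The pads swing forward as they close: fully open they stand 13 mm farther back than shut.
Start: joints at [-73.304, 7.471, 85.268, -0, 87.261, -4.893], TCP at [220.788, -557.905, 303.892] pointing down, gripper open.
Joint ranges: [-169.43, 169.43], [-51.17, 129.36], [1.28, 143.12], [-76.62, 256.62], [0, 156.53], [-152.29, 152.29]. Speed limits (degrees/s): [136.94, 136.94, 159.86, 180, 180, 180].

## Interface

Orientations are given as [roll, pitch, yaw] about the fixed x, y, z axes, in that order (R = Rz(yaw) Ry(pitch) Rx(roll)).
In Python, from bench import sense, optics, r gives the robot as it stands.
- The arm moves only by the tool servo_tool, never from a script. Its argument "plan" is a list that holds one entry, the list of rows, each a list of 5 numbers: the shift along the world's x, y, z in m, then the turn about the world's z in degrees, then the finger opening in m, from 0 to 0.0854. A call has 1 to 10 rows; each row shifts and turns the commanded pose from where the row before left it; what a row does not reach is not made up. A row lasts 1/10 s, in which the tool goes at most 50 mm and 8.59 degrees, less where a joint would pass 70% of its speed; a pose out of reach is approached as far as the arm can. A call is refused whole if a number of a shift passes 0.05 or a number of a turn 8.59, either way. A call with a gripper value outside its range is refused whole. The fingers move at their own pace and stop on an object; "force" is the grip in N (left out, the last holds). Time passes only in rows, so rows that do not move let the fingers close. It gives the time, the measured TCP pose, the force, the opening and the grip force at its end, in the units of the state.
- sense(): the state, without advancing time (a new reading comes with each control period).
- optics.snapshot(name): name is "scene" or "top" or "wrist"; returns a dict with "frame" (384x512x3 uint8, blue, green, red), "fx", "fy", "cx", "cy" (pixels), "cam_to_world" (4x4, takes a point from camera to world coordinates). Camera axes: x right, y down, z forward; pixel columns grow to the right and rows downward; lengths in mm; the calibration is good to about 2 mm. The wrist camera is an equidistant fisheye: a pixel r from the principal point sees the ray r / f radians off the axis. A picture is of the moment at which its call begins. There is no depth.
- r.hand_in(): hands the job in; it is judged then, once.
The state is a dict: "time": time; "joint_pos": joint angles; "qd": joint speeds; "joint_efforts": joint torques, N m; "tool_pos": TCP position; "tcp_rot": TCP orientation; "ft_force": force on the tool from outside, world axes, zero at the start; "wrist_torque": the same for the moment, N m; "finger_gap": finger opening in mm; "grip_force": force on a finger pad.
Only numpy, scipy, OpenCV 4.12 (cv2) and the standard library are available. Lean on these libraries where they do the work, as an engineer would, in place of code of your own. Each camera call takes 0.05 s, during which the arm holds its last target. There are 200 camera calls.

## Task

Turn the oiled plaque face down with the two-leaf turnover jig so its hanger slots can be reached: fold the empty leaf fully over the plaque, carry the closed pair over together until it lies flat on the empty leaf's side, then swing the plaque's first leaf all the way back open, leaving the plaque flat in the other nest. The leaves have dowel handles; do not touch the plaque or let it drop, and leave the things around the jig where they are.

Things in the scene. Friction and masses are not known exactly. Their poses are not given: they have to be found in the camera images.
- jig: Fixed wooden base board of the jig, 170 (x) x 360 (y) x 22 mm high. Origin: on the bench under the middle of the hinge. x runs along the hinge, away from the end where the handle dowels stick out; y points to the leaf that first holds the plaque; z up. Both leaves turn about the hinge axis: the line y = 0 at z = 39.5 mm, parallel to x. The steel hinge barrel is 12 mm thick.
- leaf_a (a joint): Angle of the leaf that holds the plaque at the start (jig's +y side): 0 = open and flat, pi/2 = upright, pi = folded fully over to the other side; stops at 0 and pi. Stiff hinge (0.35 N m): a leaf stays where it is left. The leaves are held apart only by the stops and the plaque: with leaf_b folded over, raising leaf_a pushes plaque and leaf_b ahead of it. Starts at 0.
- leaf_b (a joint): Angle of the other, empty leaf (jig's -y side; same make, same stiff hinge): 0 = open and flat on its own side, pi = folded fully over leaf_a; stops at 0 and pi. Starts ajar, between 0 and 0.6.
- leaf_a_nest (a point): Centre of leaf_a's nest floor, 79 mm out from the hinge axis and 7.5 mm behind it (floors are 15 mm apart when folded together). z points out of the nest. Each leaf is a 9 mm plywood board, 200 g, spanning -75 to 75 mm along the hinge and 10 to 156 mm out from it; on it a nest 126 x 126 mm within a rim 5.5 mm high.
- leaf_b_nest (a point): Centre of leaf_b's nest floor, 79 mm out from the hinge axis. z is normal to the floor and points out of the nest, up when leaf_b lies open. Here the plaque must end, face down.
- leaf_a_grip (a point): Grip point on leaf_a's dark wood dowel: 16 mm thick, parallel to the hinge, sticking out 85 mm past the leaf edge toward jig -x. On the dowel's axis, 125 mm toward jig -x from the hinge's middle (50 mm from the leaf edge), 145 mm out from the hinge axis, 10.5 mm behind the hinge plane (29 mm above the bench when flat). The dowel can turn between fingers, so a tool may stay pointing down.
- leaf_b_grip (a point): Grip point on leaf_b's dowel handle: the same dowel, also 125 mm toward jig -x from the middle and 10.5 mm behind the hinge plane, but only 90 mm out from the hinge axis. With leaf_b folded over leaf_a, it lies 55 mm nearer the hinge than leaf_a's dowel and 21 mm higher.
- plaque: Square oak plaque 120 x 120 x 14 mm, about 140 g, origin at its centre. Its z points out of the decorated face (dark frame line and round emblem); the back has two keyhole hanger slots. Starts face up in leaf_a's nest with about 3 mm play all round.
- screwdriver: Bystander: screwdriver lying on the bench to the right of the jig.
- tin: Bystander: round finish tin, 72 mm across, 90 mm high, on the left.
- blank: Bystander: unfinished square wood blank 120 x 120 x 20 mm, to the right of the jig.
There are look-alikes about, which are no part of the job. Leave any purple look-alike of the plaque alone.

How it is judged:
By the outcome, as a careful person would: the job done as asked, in the order asked, and still so for the second after the job is handed in, with the robot touching nothing.
It also fails if it takes over 72 s, if anything falls off the work surface, if the arm or the gripper's body presses on something with over 40 N, if the wrist force passes 120 N, or if a joint passes its speed limit or range.

## Working session

There is one attempt and no reset: what is moved stays moved. The work goes in short steps, Python scripts to look and compute and a tool call to move; the robot and the scene stay as the last step left them, time stands still between calls to the robot, and variables do not carry over. Pictures are saved under pics/ and viewed, at most 10 in all, crops included, and the job is handed in when it is done.

Besides the shell and the picture viewer there is one more tool, called as name([rows], argument=value, ...), one row to a line, values as JSON. servo_tool: Moves the arm, as the interface text tells. Its arguments: {"type":"object","properties":{"plan":{"type":"array"},"force":{"type":"number"}},"required":["plan"]}

```bash
mkdir -p pics; ls; python3 - <<'E'
from bench import sense, optics, r
import cv2,numpy as np
for n in ("scene","top"):
    s=optics.snapshot(n); cv2.imwrite(f"pics/{n}0.png",s["frame"]); print(n,s["fx"],s["fy"],s["cx"],s["cy"],np.round(s["cam_to_world"],4).tolist())
s=sense();print(s)
E
```

```text
pics
scene 419.73569249039184 419.73569249039184 256.3090949605102 187.99206466752238 [[-0.152, 0.5646, -0.8113, 1460.6393], [0.9884, 0.0875, -0.1243, 104.7838], [0.0008, -0.8207, -0.5713, 679.1184], [0.0, 0.0, 0.0, 1.0]]
top 413.5404968147585 413.5404968147585 254.639816404799 194.42320464841282 [[0.0293, -0.9839, 0.1765, 367.9868], [-0.9995, -0.0316, -0.0098, -2.5712], [0.0152, -0.1761, -0.9843, 1182.9565], [0.0, 0.0, 0.0, 1.0]]
{'time': 0.1, 'joint_pos': array([-7.33048666e+01,  7.51049954e+00,  8.53244873e+01,  2.48232269e-04,
        8.72630946e+01, -4.89256122e+00]), 'qd': array([-0.01132709, -0.00587089, -0.10840037, -0.02951348,  0.03314417,
       -0.0835825 ]), 'joint_efforts': array([ 5.54466878e-04, -5.70952141e+01, -5.01943302e+01, -3.87748341e-04,
        8.19184439e-03, -2.24592407e-05]), 'tool_pos': array([ 220.66930903, -557.5279009 ,  302.93830251]), 'tcp_rot': array([-1.79902297e+02, -8.61215314e-03,  2.15876752e+01]), 'ft_force': array([-1.72690291, -0.03620735, -1.04182848]), 'wrist_torque': array([-0.02968854,  0.02610939,  0.01086045]), 'grip_force': 0.0, 'finger_gap': 85.42693687797181}
```

View pics/top0.png

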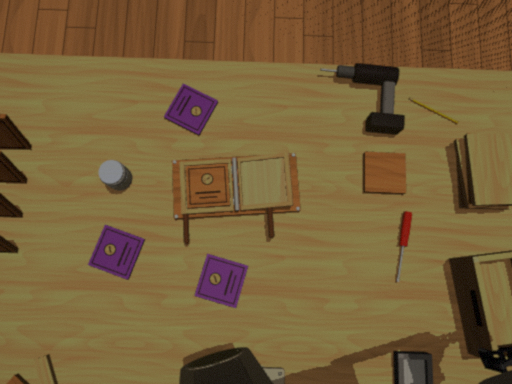

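View pics/scene0.png

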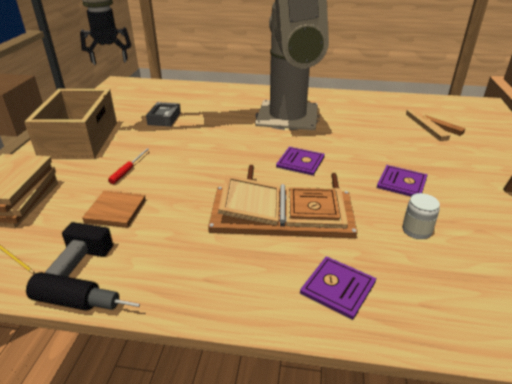

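The top view shows the jig at about (236,185). The plaque leaf is on the left (+y), leaf_b is ajar on the right, and the dowels point toward the robot with tips near (186,243) and (270,238). A purple look-alike sits at (221,280).

```bash
cat > h.py <<'E'
import cv2,numpy as np
from bench import sense, optics, r
def ray(s,u,v):
    M=np.array(s["cam_to_world"]); d=M[:3,:3]@np.array([(u-s["cx"])/s["fx"],(v-s["cy"])/s["fy"],1.]); return M[:3,3],d
def onz(s,u,v,z):
    o,d=ray(s,u,v); return o+d*(z-o[2])/d[2]
def pix(s,P):
    M=np.linalg.inv(s["cam_to_world"]); p=M[:3,:3]@P+M[:3,3]; return s["cx"]+s["fx"]*p[0]/p[2], s["cy"]+s["fy"]*p[1]/p[2]
E
python3 - <<'E'
from h import *
s=optics.snapshot("top"); f=s["frame"]
c=f[140:260,160:310]; cv2.imwrite("pics/c1.png",cv2.resize(c,None,fx=5,fy=5,interpolation=cv2.INTER_CUBIC)[:600])
E
```

```text
(no output)
```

View pics/c1.png

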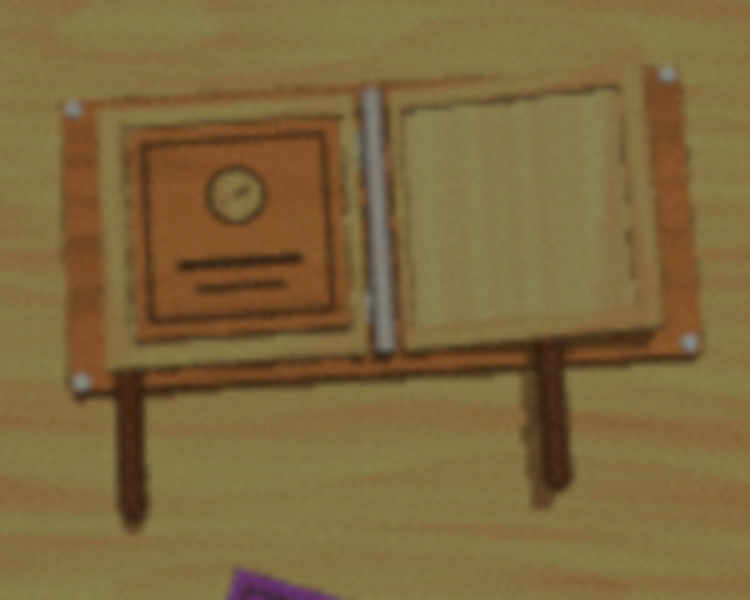

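The crop shows the base corners at (62,103), (682,67), (702,355) and (72,395) in crop pixels. The barrel runs from (371,88) to (384,352), dowel a's tip is at (133,528), and dowel b runs from (547,342) to (558,488).

```bash
cat >> h.py <<'E'
E
python3 - <<'E'
from h import *
s=optics.snapshot("top")
g=lambda x,y:((x+.5)/5-.5+160,(y+.5)/5-.5+140)
C=[onz(s,*g(*p),22) for p in [(62,103),(682,67),(702,355),(72,395)]]
C=np.array(C); print(np.round(C,1)); print([np.linalg.norm(C[i]-C[i-1]).round(1) for i in range(4)])
o=C.mean(0); ey=(C[0]+C[3]-C[1]-C[2])[:2]; ex=(C[0]+C[1]-C[2]-C[3])[:2]
a1=np.degrees(np.arctan2(-ey[0],ey[1])); a2=np.degrees(np.arctan2(ex[1],ex[0])); print("centre",o,"yaw",a1,a2)
H=[onz(s,*g(*p),45) for p in [(371,88),(384,352)]]; print("hinge",np.round(H,1),np.mean(H,0))
yaw=np.radians(a1); R=np.array([[np.cos(yaw),-np.sin(yaw)],[np.sin(yaw),np.cos(yaw)]])
def W(x,y,z): return np.r_[R@[x,y]+o[:2],z]
print("a grip",W(-125,145,29),"a tip",W(-160,145,29),onz(s,*g(133,524),29))
# leaf b: dowel angle from tip col
for d in range(0,36,5):
    t=np.radians(d); y=90*np.cos(t)-10.5*np.sin(t)*-1; z=39.5+90*np.sin(t)-10.5*np.cos(t)
    u,v=pix(s,W(-160,-y,z)); u2,v2=pix(s,W(-75,-y,z)); print(d,np.round(((u-160+.5)*5,(v-140+.5)*5)),np.round(((u2-160)*5,(v2-140)*5)),np.round(W(-125,-y,z),1))
S=optics.snapshot("scene"); 
for n,q in [("atip",W(-160,145,29)),("hinge",W(0,0,39.5)),("c",W(85,180,22)),("c2",W(85,-180,22)),("c3",W(-85,180,22))]: print(n,np.round(pix(S,q)))
c=S["frame"][150:250,200:370]; cv2.imwrite("pics/c2.png",cv2.resize(c,None,fx=4.5,fy=4.5,interpolation=cv2.INTER_CUBIC))
E
```

```text
[[ 668.8  227.2   22. ]
 [ 702.4 -130.8   22. ]
 [ 533.7 -144.2   22. ]
 [ 499.8  210.7   22. ]]
[np.float64(169.8), np.float64(359.6), np.float64(169.2), np.float64(356.5)]
centre [601.17303025  40.7242602   22.        ] yaw 5.405239934449529 5.053296088213987
hinge [[677.5  48.4  45. ]
 [526.5  35.4  45. ]] [601.99654341  41.88273635  45.        ]
a grip [463.06995365 173.30457636  29.        ] a tip [428.22558627 170.00759872  29.        ] [428.36110016 171.17336033  29.        ]
0 [559. 498.] [545. 344.] [485.2 -60.7  29. ]
5 [560. 497.] [547. 342.] [485.3 -61.2  36.9]
10 [561. 496.] [548. 340.] [485.2 -61.1  44.8]
15 [560. 495.] [547. 338.] [485.2 -60.3  52.7]
20 [558. 494.] [545. 336.] [485.  -58.8  60.4]
25 [555. 493.] [542. 334.] [484.8 -56.7  68. ]
30 [551. 492.] [537. 333.] [484.6 -53.9  75.4]
35 [545. 492.] [531. 331.] [484.2 -50.4  82.5]
atip [333. 173.]
hinge [282. 201.]
c [357. 231.]
c2 [208. 225.]
c3 [349. 190.]
```

View pics/c2.png

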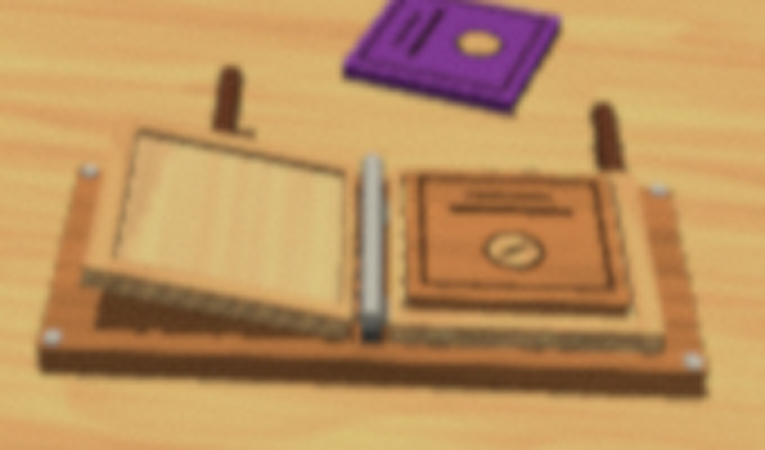

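The projected dowel a tip lands at scene pixel (333,173), matching the image at (333.3,173.3). The hinge position agrees too. Next is leaf_b's angle, using dowel b's tip at scene pixel (251,166), and the extents of the purple look-alikes.

```bash
cat >> h.py <<'E'
O=np.array([601.4,41.2]); YAW=np.radians(5.2)
RJ=np.array([[np.cos(YAW),-np.sin(YAW)],[np.sin(YAW),np.cos(YAW)]])
def W(x,y,z): return np.r_[RJ@[x,y]+O,z]
def dow(which,deg,x=-133):
    "dowel axis point; deg measured from each leaf's own open side"
    t=np.radians(deg); d=145 if which=='a' else 90; sg=1 if which=='a' else -1
    return W(x,sg*(d*np.cos(t)+10.5*np.sin(t)),39.5+d*np.sin(t)-10.5*np.cos(t))
E
python3 - <<'E'
from h import *
S=optics.snapshot("scene");T=optics.snapshot("top")
for d in range(0,36,5):
    print(d,np.round(pix(S,dow('b',d,-160)),1),np.round(pix(S,dow('b',d,-75)),1),np.round(dow('b',d)))
hsv=cv2.cvtColor(T["frame"],cv2.COLOR_BGR2HSV); m=cv2.inRange(hsv,(135,100,50),(160,255,255))
for c in cv2.findContours(m,0,2)[0]:
    if cv2.contourArea(c)>300: print([np.round(onz(T,*p,14)[:2]).tolist() for p in cv2.boxPoints(cv2.minAreaRect(c))])
# dowel pixels in scene
h=S["frame"][160:185,240:262]; g=h.sum(2); ys,xs=np.where(g<230); 
for y in np.unique(ys): print(y+160,xs[ys==y].mean()+240,end='; ')
E
```

```text
0 [251.9 170.1] [249.7 186.8] [477. -60.  29.]
5 [251.7 167.8] [249.5 184.4] [477. -61.  37.]
10 [251.7 165.5] [249.5 182. ] [477. -61.  45.]
15 [252.  163.1] [249.8 179.6] [477. -60.  53.]
20 [252.5 160.8] [250.3 177.2] [477. -59.  60.]
25 [253.2 158.5] [251.1 174.9] [477. -57.  68.]
30 [254.2 156.3] [252.1 172.6] [476. -54.  75.]
35 [255.4 154.2] [253.4 170.4] [476. -50.  83.]
[[292.0, 143.0], [406.0, 113.0], [375.0, -1.0], [262.0, 30.0]]
[[366.0, 441.0], [480.0, 409.0], [441.0, 293.0], [328.0, 327.0]]
[[802.0, 261.0], [912.0, 217.0], [859.0, 106.0], [750.0, 152.0]]
166 251.0; 167 251.0; 168 250.5; 169 250.5; 170 250.5; 171 250.5; 172 250.5; 173 250.5; 174 250.5; 175 249.5; 176 249.5; 177 249.5; 178 250.0;
```

Leaf_b sits at about 10°, so its grip point is about (477, −61, 45). I'm travelling there now, staying high.

servo_tool([
  [[0.021,0.041,0,-1.5,0.06],[0.021,0.041,0,-1.5,0.06],[0.021,0.041,0,-1.5,0.06],[0.021,0.041,0,-1.5,0.06],[0.021,0.041,0,-1.5,0.06],[0.021,0.041,0,-1.5,0.06],[0.021,0.041,0,-1.5,0.06],[0.021,0.041,0,-1.5,0.06],[0.021,0.041,0,-1.5,0.06],[0.021,0.041,0,-1.5,0.06]],
], force=40)

```text
time: 1.35
tool_pos: [431.3, -146.1, 304.2]
tcp_rot: [180.0, -0.0, 6.5]
ft_force: [1.0, -0.9, 0.9]
finger_gap: 60.0
grip_force: 0.0
```

servo_tool([
  [[0.015,0.029,-0.02,-1.4,0.06],[0.015,0.029,-0.03,0,0.06],[0.016,0.029,-0.04,0,0.06],[0,0,-0.04,0,0.06],[0,0,-0.02,0,0.06],[0,0,0,0,0.06]],
])

```text
time: 1.95
tool_pos: [473.7, -61.0, 151.7]
tcp_rot: [-179.9, 0.4, 5.2]
ft_force: [-0.8, 0.4, 0.4]
finger_gap: 60.0
grip_force: 0.0
```

```bash
python3 - <<'E'
from h import *
s=sense(); print(s["tool_pos"],s["tcp_rot"])
w=optics.snapshot("wrist"); print(w["fx"],w["cx"],w["cy"],np.round(w["cam_to_world"],3).tolist())
def fe(P):
    M=np.linalg.inv(w["cam_to_world"]); p=M[:3,:3]@P+M[:3,3]; th=np.arctan2(np.hypot(p[0],p[1]),p[2]); q=w["fx"]*th*p[:2]/np.hypot(p[0],p[1]); return q+[w["cx"],w["cy"]]
f=w["frame"].copy()
for d,c in ((0,(255,0,0)),(10,(0,255,0)),(20,(0,0,255))):
    for x in (-160,-133,-80): cv2.circle(f,tuple(int(v) for v in np.round(fe(dow('b',d,x)))),2,c,-1)
cv2.imwrite("pics/w1.png",f)
E
```

```text
[473.71165304 -61.02074942 151.66739076] [-179.87370263    0.3839619     5.2356836 ]
297.3186396354542 260.35371428757276 187.89042463120407 [[0.092, -0.943, -0.321, 555.31], [-0.996, -0.087, -0.028, -52.911], [-0.002, 0.322, -0.947, 221.395], [0.0, 0.0, 0.0, 1.0]]
```

View pics/w1.png

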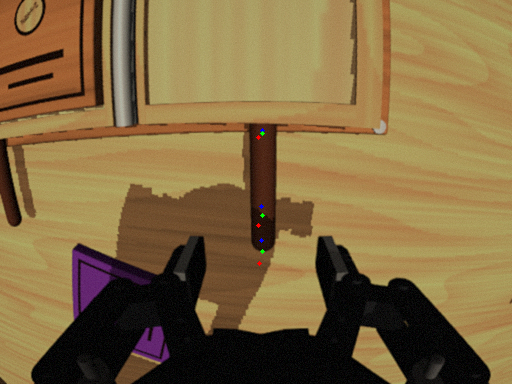

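The wrist view shows dowel b midway between the fingers, at column 263 and rows 125–248. It lines up with the 10–20° predictions, so I'm going down to grasp.

servo_tool([
  [[0,0,-0.02,0,0.06],[0,0,-0.02,0,0.06],[0,0,-0.011,0,0.06],[0,0,0,0,0.02],[0,0,0,0,0.0],[0,0,0,0,0.0],[0,0,0,0,0.0],[0,0,0,0,0.0]],
], force=40)

```text
time: 2.8
tool_pos: [477.1, -62.0, 105.5]
tcp_rot: [180.0, -0.1, 5.2]
ft_force: [0.8, 1.5, 2.9]
finger_gap: 14.8
grip_force: 38.9
```

```bash
cat >> h.py <<'E'
def arc(which,angs):
    P=np.array([dow(which,a) for a in angs]); Q=np.round(P,0); D=np.diff(Q,axis=0)/1000
    for a,d,p in zip(angs[1:],D,Q[1:]): print(round(a,1),d.tolist(),p+[0,0,54])
E
python3 - <<'E'
from h import *
print(sense()["tool_pos"],sense()["ft_force"],dow('b',13))
arc('b',np.r_[13:175:24j,178,180,181])
E
```

```text
[477.1335329  -62.0123988  105.52337911] [0.84191308 1.51944656 2.88786813] [477.10931845 -60.53879338  49.51470921]
20.0 [0.0, 0.002, 0.01] [477. -59. 114.]
27.1 [0.0, 0.004, 0.011] [477. -55. 125.]
34.1 [-0.001, 0.004, 0.01] [476. -51. 135.]
41.2 [0.0, 0.006, 0.01] [476. -45. 145.]
48.2 [-0.001, 0.007, 0.009] [475. -38. 154.]
55.3 [-0.001, 0.007, 0.007] [474. -31. 161.]
62.3 [0.0, 0.009, 0.007] [474. -22. 168.]
69.3 [-0.001, 0.01, 0.006] [473. -12. 174.]
76.4 [-0.001, 0.01, 0.005] [472.  -2. 179.]
83.4 [-0.001, 0.011, 0.003] [471.   9. 182.]
90.5 [-0.001, 0.01, 0.002] [470.  19. 184.]
97.5 [-0.001, 0.012, 0.0] [469.  31. 184.]
104.6 [-0.001, 0.011, -0.001] [468.  42. 183.]
111.6 [-0.001, 0.01, -0.002] [467.  52. 181.]
118.7 [-0.001, 0.011, -0.003] [466.  63. 178.]
125.7 [-0.001, 0.01, -0.005] [465.  73. 173.]
132.7 [-0.001, 0.009, -0.006] [464.  82. 167.]
139.8 [-0.001, 0.009, -0.007] [463.  91. 160.]
146.8 [0.0, 0.007, -0.008] [463.  98. 152.]
153.9 [-0.001, 0.007, -0.009] [462. 105. 143.]
160.9 [0.0, 0.005, -0.01] [462. 110. 133.]
168.0 [-0.001, 0.005, -0.01] [461. 115. 123.]
175.0 [0.0, 0.003, -0.011] [461. 118. 112.]
178.0 [0.0, 0.0, -0.005] [461. 118. 107.]
180.0 [0.0, 0.001, -0.003] [461. 119. 104.]
181.0 [0.0, 0.0, -0.002] [461. 119. 102.]
```

servo_tool([
  [[0,0.002,0.01,0,0],[0,0.004,0.011,0,0],[-0.001,0.004,0.01,0,0],[0,0.006,0.01,0,0],[-0.001,0.007,0.009,0,0],[-0.001,0.007,0.007,0,0],[0,0.009,0.007,0,0],[0,0,0,0,0]],
])

```text
time: 3.6
tool_pos: [474.3, -28.4, 173.1]
tcp_rot: [179.3, -0.1, 5.1]
ft_force: [-18.0, -30.5, 32.8]
finger_gap: 15.0
grip_force: 40.4
```

The outward radial force says the dowel sits about 10 mm below the pad centre. The leaf stays where it is left, so I'll release, measure the dowel, and regrip.

servo_tool([
  [[0,0,0,0,0.045],[0,0,0,0,0.045],[0,0,0,0,0.045],[0,0,0,0,0.045]],
])

```text
time: 4.0
tool_pos: [472.8, -22.7, 167.9]
tcp_rot: [-180.0, 0.1, 5.2]
ft_force: [0.2, 0.1, 0.5]
finger_gap: 44.9
grip_force: 0.0
```

```bash
python3 - <<'E'
from h import *
s=sense(); print(s["tool_pos"],s["ft_force"])
S=optics.snapshot("scene")
for d in range(35,75,5): print(d,np.round(pix(S,dow('b',d,-160)),1),np.round(pix(S,dow('b',d,-75)),1),np.round(dow('b',d,-136)))
c=S["frame"][100:250,200:370]; cv2.imwrite("pics/c3.png",cv2.resize(c,None,fx=4,fy=4,interpolation=cv2.INTER_CUBIC))
E
```

```text
[472.82773069 -22.65449331 167.86553614] [0.18187486 0.07511458 0.54620304]
35 [255.4 154.2] [253.4 170.4] [473. -51.  83.]
40 [256.9 152.1] [254.9 168.2] [473. -47.  89.]
45 [258.5 150.2] [256.7 166.2] [472. -42.  96.]
50 [260.4 148.4] [258.7 164.4] [472. -37. 102.]
55 [262.4 146.7] [260.8 162.6] [471. -31. 107.]
60 [264.7 145.2] [263.2 161.1] [471. -25. 112.]
65 [267.1 143.8] [265.7 159.7] [470. -18. 117.]
70 [269.6 142.7] [268.4 158.5] [470. -12. 120.]
```

View pics/c3.png

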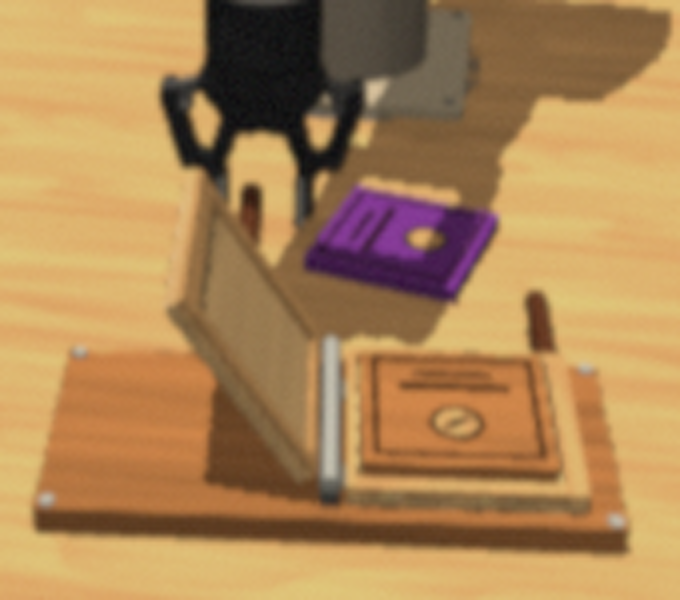

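Leaf_b stands at about 56°, with its dowel tip at crop (251,190). Both the scene view and the gripped pose put the dowel at about (471,−30,108). I'm regripping there.

servo_tool([
  [[-0.001,-0.008,0,0,0.045],[0,0,-0.006,0,0.045],[0,0,0,0,0.0],[0,0,0,0,0.0],[0,0,0,0,0.0],[0,0,0,0,0.0],[0,0,0,0,0.0]],
], force=30)

```text
time: 4.75
tool_pos: [471.8, -30.7, 161.8]
tcp_rot: [-180.0, 0.1, 5.2]
ft_force: [-0.3, 1.1, -5.6]
finger_gap: 14.7
grip_force: 29.3
```

```bash
python3 - <<'E'
from h import *
s=sense();print(s["tool_pos"],s["ft_force"],s["finger_gap"])
arc('b',np.r_[56:168:17j,174,178,180,181])
E
```

```text
[471.80247494 -30.69519645 161.84831017] [-0.30753152  1.14175972 -5.58205792] 14.694501707251744
63.0 [-0.001, 0.009, 0.007] [473. -21. 169.]
70.0 [0.0, 0.01, 0.005] [473. -11. 174.]
77.0 [-0.001, 0.01, 0.005] [472.  -1. 179.]
84.0 [-0.001, 0.01, 0.003] [471.   9. 182.]
91.0 [-0.001, 0.011, 0.002] [470.  20. 184.]
98.0 [-0.001, 0.011, 0.0] [469.  31. 184.]
105.0 [-0.001, 0.011, -0.001] [468.  42. 183.]
112.0 [-0.001, 0.011, -0.002] [467.  53. 181.]
119.0 [-0.001, 0.01, -0.004] [466.  63. 177.]
126.0 [-0.001, 0.01, -0.005] [465.  73. 172.]
133.0 [-0.001, 0.01, -0.006] [464.  83. 166.]
140.0 [-0.001, 0.008, -0.007] [463.  91. 159.]
147.0 [0.0, 0.008, -0.008] [463.  99. 151.]
154.0 [-0.001, 0.006, -0.009] [462. 105. 142.]
161.0 [0.0, 0.005, -0.009] [462. 110. 133.]
168.0 [-0.001, 0.005, -0.011] [461. 115. 122.]
174.0 [0.0, 0.002, -0.009] [461. 117. 113.]
178.0 [0.0, 0.001, -0.006] [461. 118. 107.]
180.0 [0.0, 0.001, -0.003] [461. 119. 104.]
181.0 [0.0, 0.0, -0.002] [461. 119. 102.]
```

servo_tool([
  [[-0.001,0.009,0.007,0,0],[0,0.01,0.005,0,0],[-0.001,0.01,0.005,0,0],[-0.001,0.01,0.003,0,0],[-0.001,0.011,0.002,0,0],[0,0,0,0,0]],
])

```text
time: 5.35
tool_pos: [467.9, 19.1, 185.7]
tcp_rot: [179.9, 0.0, 5.2]
ft_force: [-7.9, -1.7, 8.9]
finger_gap: 14.8
grip_force: 30.6
```

servo_tool([
  [[-0.001,0.011,0.001,0,0],[-0.001,0.011,0,0,0],[-0.001,0.011,-0.002,0,0],[-0.001,0.01,-0.004,0,0],[-0.001,0.01,-0.005,0,0],[-0.001,0.01,-0.006,0,0],[-0.001,0.008,-0.007,0,0],[0,0,0,0,0]],
])

```text
time: 6.15
tool_pos: [461.9, 90.4, 161.8]
tcp_rot: [180.0, -0.1, 5.2]
ft_force: [5.0, -1.0, -5.7]
finger_gap: 15.3
grip_force: 29.7
```

servo_tool([
  [[0,0.008,-0.009,0,0],[-0.001,0.006,-0.01,0,0],[0,0.005,-0.009,0,0],[-0.001,0.005,-0.011,0,0],[0,0.002,-0.009,0,0],[0,0.001,-0.006,0,0],[0,0.001,-0.003,0,0],[0,0,0,0,0]],
])

```text
time: 6.95
tool_pos: [459.7, 117.5, 104.4]
tcp_rot: [179.9, -0.1, 5.2]
ft_force: [3.0, -4.6, -3.0]
finger_gap: 14.6
grip_force: 31.9
```

servo_tool([
  [[0,0,-0.002,0,0],[0,0,-0.001,0,0],[0,0,0,0,0]],
])

```text
time: 7.25
tool_pos: [459.9, 117.6, 103.6]
tcp_rot: [180.0, -0.0, 5.2]
ft_force: [-10.1, -6.7, 23.6]
finger_gap: 15.0
grip_force: 34.6
```

servo_tool([
  [[0,0,0,0,0.035],[0,0,0,0,0.035],[0,0,0,0,0.035],[0,0,0.025,0,0.035],[0,0,0.025,0,0.04],[-0.002,0.028,0,0,0.045],[-0.002,0.028,0,0,0.045],[0,0,0,0,0.045]],
])

```text
time: 8.05
tool_pos: [454.8, 176.4, 151.4]
tcp_rot: [-179.9, -0.0, 5.3]
ft_force: [-1.1, 0.0, -0.5]
finger_gap: 45.0
grip_force: 0.0
```

```bash
python3 - <<'E'
from h import *
s=sense(); print(s["tool_pos"],s["tcp_rot"],dow('a',0))
w=optics.snapshot("wrist")
def fe(P):
    M=np.linalg.inv(w["cam_to_world"]); p=M[:3,:3]@P+M[:3,3]; th=np.arctan2(np.hypot(p[0],p[1]),p[2]); q=w["fx"]*th*p[:2]/np.hypot(p[0],p[1]); return q+[w["cx"],w["cy"]]
f=w["frame"].copy()
for k,d,c in (('a',0,(255,0,0)),('b',180,(0,255,0))):
    for x in (-160,-133,-80): cv2.circle(f,tuple(int(v) for v in np.round(fe(dow(k,d,x)))),2,c,-1)
cv2.imwrite("pics/w2.png",f)
E
```

```text
[454.82741922 176.39312267 151.44388136] [-1.79920064e+02 -7.94210056e-03  5.30068494e+00] [455.80565086 173.54910463  29.        ]
```

View pics/w2.png

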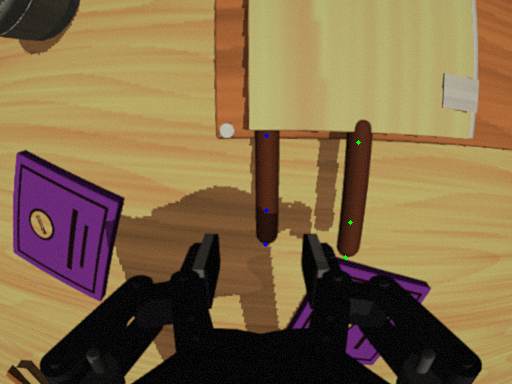

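The wrist view shows leaf_b lying flat over leaf_a. Dowel a is at column 266, exactly on the prediction, and dowel b at columns 350–358 is clear of the fingers. I'm gripping dowel a.

servo_tool([
  [[0,-0.003,-0.025,0,0.045],[0,0,-0.025,0,0.045],[0,0,-0.018,0,0.045],[0,0,0,0,0.045],[0,0,0,0,0.0],[0,0,0,0,0.0],[0,0,0,0,0.0],[0,0,0,0,0.0]],
], force=40)

```text
time: 8.9
tool_pos: [454.7, 171.9, 83.2]
tcp_rot: [-179.9, 0.0, 5.2]
ft_force: [-1.0, 8.7, -0.3]
finger_gap: 14.7
grip_force: 39.2
```

```bash
python3 - <<'E'
from h import *
s=sense();print(s["tool_pos"],s["ft_force"],s["finger_gap"])
arc('a',np.r_[0:170:35j,174,177,179,180,181])
E
```

```text
[454.73764083 171.91137722  83.22501384] [-0.99223536  8.65560718 -0.29531764] 14.711212395668612
5.0 [0.0, 0.0, 0.013] [456. 174.  96.]
10.0 [0.0, -0.001, 0.012] [456. 173. 108.]
15.0 [0.0, -0.002, 0.013] [456. 171. 121.]
20.0 [0.0, -0.003, 0.012] [456. 168. 133.]
25.0 [0.001, -0.004, 0.012] [457. 164. 145.]
30.0 [0.0, -0.005, 0.012] [457. 159. 157.]
35.0 [0.001, -0.006, 0.011] [458. 153. 168.]
40.0 [0.0, -0.007, 0.011] [458. 146. 179.]
45.0 [0.001, -0.007, 0.01] [459. 139. 189.]
50.0 [0.001, -0.009, 0.009] [460. 130. 198.]
55.0 [0.001, -0.009, 0.008] [461. 121. 206.]
60.0 [0.001, -0.011, 0.008] [462. 110. 214.]
65.0 [0.001, -0.01, 0.006] [463. 100. 220.]
70.0 [0.001, -0.012, 0.006] [464.  88. 226.]
75.0 [0.001, -0.011, 0.005] [465.  77. 231.]
80.0 [0.001, -0.012, 0.003] [466.  65. 234.]
85.0 [0.001, -0.013, 0.003] [467.  52. 237.]
90.0 [0.001, -0.012, 0.001] [468.  40. 238.]
95.0 [0.001, -0.013, 0.001] [469.  27. 239.]
100.0 [0.001, -0.013, -0.001] [470.  14. 238.]
105.0 [0.001, -0.012, -0.002] [471.   2. 236.]
110.0 [0.002, -0.012, -0.003] [473. -10. 233.]
115.0 [0.001, -0.012, -0.004] [474. -22. 229.]
120.0 [0.001, -0.012, -0.005] [475. -34. 224.]
125.0 [0.001, -0.011, -0.006] [476. -45. 218.]
130.0 [0.001, -0.011, -0.007] [477. -56. 211.]
135.0 [0.001, -0.01, -0.008] [478. -66. 203.]
140.0 [0.0, -0.009, -0.008] [478. -75. 195.]
145.0 [0.001, -0.008, -0.01] [479. -83. 185.]
150.0 [0.001, -0.008, -0.01] [480. -91. 175.]
155.0 [0.0, -0.006, -0.011] [480. -97. 164.]
160.0 [0.001, -0.006, -0.011] [ 481. -103.  153.]
165.0 [0.0, -0.005, -0.012] [ 481. -108.  141.]
170.0 [0.001, -0.003, -0.012] [ 482. -111.  129.]
174.0 [0.0, -0.002, -0.01] [ 482. -113.  119.]
177.0 [0.0, -0.002, -0.007] [ 482. -115.  112.]
179.0 [0.0, 0.0, -0.005] [ 482. -115.  107.]
180.0 [0.0, 0.0, -0.003] [ 482. -115.  104.]
181.0 [0.0, 0.0, -0.003] [ 482. -115.  101.]
```

servo_tool([
  [[0,0.002,0.013,0,0],[0,-0.001,0.012,0,0],[0,-0.002,0.013,0,0],[0,-0.003,0.012,0,0],[0.001,-0.004,0.012,0,0],[0,-0.005,0.012,0,0],[0.001,-0.006,0.011,0,0],[0,-0.007,0.011,0,0],[0.001,-0.007,0.01,0,0],[0,0,0,0,0]],
], force=50)

```text
time: 9.9
tool_pos: [457.8, 139.7, 190.9]
tcp_rot: [-179.7, -0.0, 5.2]
ft_force: [-7.8, 13.5, 8.4]
finger_gap: 14.5
grip_force: 50.3
```

servo_tool([
  [[0.001,-0.008,0.01,0,0],[0.001,-0.008,0.009,0,0],[0.001,-0.011,0.008,0,0],[0.001,-0.01,0.006,0,0],[0.001,-0.012,0.006,0,0],[0.001,-0.011,0.005,0,0],[0.001,-0.012,0.003,0,0],[0.001,-0.013,0.003,0,0],[0.001,-0.012,0.001,0,0],[0,0,0,0,0]],
])

```text
time: 10.9
tool_pos: [467.9, 40.9, 244.1]
tcp_rot: [-179.9, -0.2, 5.2]
ft_force: [-11.1, 2.7, 25.8]
finger_gap: 13.9
grip_force: 54.4
```

servo_tool([
  [[0.001,-0.013,0.004,0,0],[0.001,-0.013,-0.001,0,0],[0.001,-0.012,-0.002,0,0],[0.001,-0.012,-0.003,0,0],[0,0,0,0,0]],
])

```text
time: 11.4
tool_pos: [472.3, -10.3, 239.6]
tcp_rot: [180.0, -0.2, 5.1]
ft_force: [4.3, -2.1, 5.0]
finger_gap: 13.8
grip_force: 52.7
```

Forces are low, so I'm continuing the arc.

servo_tool([
  [[0.001,-0.012,-0.004,0,0],[0.001,-0.012,-0.005,0,0],[0.001,-0.011,-0.006,0,0],[0.001,-0.011,-0.007,0,0],[0.001,-0.01,-0.008,0,0],[0,-0.009,-0.008,0,0],[0.001,-0.008,-0.01,0,0],[0.001,-0.008,-0.01,0,0],[0,0,0,0,0]],
])

```text
time: 12.3
tool_pos: [479.6, -91.5, 180.6]
tcp_rot: [179.9, -0.2, 5.1]
ft_force: [8.3, -2.9, -1.7]
finger_gap: 14.0
grip_force: 53.3
```

servo_tool([
  [[0,-0.006,-0.011,0,0],[0.001,-0.006,-0.011,0,0],[0,-0.005,-0.012,0,0],[0.001,-0.003,-0.012,0,0],[0,-0.001,-0.005,0,0],[0,-0.001,-0.005,0,0],[0,-0.001,-0.004,0,0],[0,-0.001,-0.003,0,0],[0,0,-0.003,0,0],[0,0,0,0,0]],
])

```text
time: 13.3
tool_pos: [481.8, -115.2, 115.4]
tcp_rot: [179.9, -0.2, 5.2]
ft_force: [8.0, -3.7, -0.9]
finger_gap: 13.9
grip_force: 58.0
```

servo_tool([
  [[0,0,-0.003,0,0],[0,0,-0.002,0,0],[0,0,-0.001,0,0],[0,0,0,0,0]],
])

```text
time: 13.7
tool_pos: [481.8, -115.8, 109.6]
tcp_rot: [179.8, -0.2, 5.2]
ft_force: [5.7, -6.7, 0.2]
finger_gap: 14.5
grip_force: 59.1
```

servo_tool([
  [[0,0,-0.002,0,0],[0,0,0,0,0],[0,0,-0.001,0,0],[0,0,0,0,0]],
])

```text
time: 14.1
tool_pos: [481.9, -116.0, 106.8]
tcp_rot: [179.8, -0.2, 5.2]
ft_force: [5.2, -8.0, 2.9]
finger_gap: 13.9
grip_force: 59.3
```

servo_tool([
  [[0,0,-0.002,0,0],[0,0,0,0,0],[0,0,-0.001,0,0],[0,0,0,0,0]],
])

```text
time: 14.5
tool_pos: [482.0, -116.1, 104.9]
tcp_rot: [179.8, -0.2, 5.2]
ft_force: [-0.6, -7.3, 14.5]
finger_gap: 14.1
grip_force: 60.6
```

servo_tool([
  [[0,0,-0.002,0,0],[0,0,0,0,0],[0,0,0,0,0]],
])

```text
time: 14.8
tool_pos: [482.2, -116.2, 104.6]
tcp_rot: [179.8, -0.2, 5.2]
ft_force: [-10.7, -3.5, 33.0]
finger_gap: 13.9
grip_force: 62.4
```

```bash
python3 - <<'E'
from h import *
S=optics.snapshot("scene")
for k,d in (('a',180),('a',176),('b',0),('b',4)): print(k,d,np.round(pix(S,dow(k,d,-160)),1))
c=S["frame"][120:250,190:370]; cv2.imwrite("pics/c4.png",cv2.resize(c,None,fx=4,fy=4,interpolation=cv2.INTER_CUBIC))
E
```

```text
a 180 [232.7 163.3]
a 176 [233.  160.3]
b 0 [251.9 170.1]
b 4 [251.7 168.3]
```

View pics/c4.png

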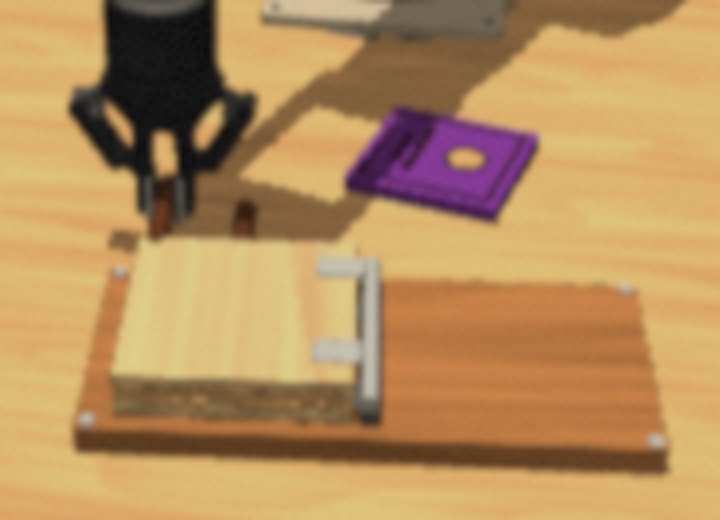

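The closed pair lies flat on the empty leaf's side, with dowel b's tip at crop (245,210), where 0° predicts (248,200). Now I'm swinging leaf_a back, slowly at first.

```bash
python3 - <<'E'
from h import *
arc('a',np.r_[180,178,176,173,170:5:34j,2,1,0,-1])
E
```

```text
178.0 [0.0, 0.0, 0.005] [ 482. -115.  109.]
176.0 [0.0, 0.001, 0.005] [ 482. -114.  114.]
173.0 [0.0, 0.001, 0.008] [ 482. -113.  122.]
170.0 [0.0, 0.002, 0.007] [ 482. -111.  129.]
165.0 [-0.001, 0.003, 0.012] [ 481. -108.  141.]
160.0 [0.0, 0.005, 0.012] [ 481. -103.  153.]
155.0 [-0.001, 0.006, 0.011] [480. -97. 164.]
150.0 [0.0, 0.006, 0.011] [480. -91. 175.]
145.0 [-0.001, 0.008, 0.01] [479. -83. 185.]
140.0 [-0.001, 0.008, 0.01] [478. -75. 195.]
135.0 [0.0, 0.009, 0.008] [478. -66. 203.]
130.0 [-0.001, 0.01, 0.008] [477. -56. 211.]
125.0 [-0.001, 0.011, 0.007] [476. -45. 218.]
120.0 [-0.001, 0.011, 0.006] [475. -34. 224.]
115.0 [-0.001, 0.012, 0.005] [474. -22. 229.]
110.0 [-0.001, 0.012, 0.004] [473. -10. 233.]
105.0 [-0.002, 0.012, 0.003] [471.   2. 236.]
100.0 [-0.001, 0.012, 0.002] [470.  14. 238.]
95.0 [-0.001, 0.013, 0.001] [469.  27. 239.]
90.0 [-0.001, 0.013, -0.001] [468.  40. 238.]
85.0 [-0.001, 0.012, -0.001] [467.  52. 237.]
80.0 [-0.001, 0.013, -0.003] [466.  65. 234.]
75.0 [-0.001, 0.012, -0.003] [465.  77. 231.]
70.0 [-0.001, 0.011, -0.005] [464.  88. 226.]
65.0 [-0.001, 0.012, -0.006] [463. 100. 220.]
60.0 [-0.001, 0.01, -0.006] [462. 110. 214.]
55.0 [-0.001, 0.011, -0.008] [461. 121. 206.]
50.0 [-0.001, 0.009, -0.008] [460. 130. 198.]
45.0 [-0.001, 0.009, -0.009] [459. 139. 189.]
40.0 [-0.001, 0.007, -0.01] [458. 146. 179.]
35.0 [0.0, 0.007, -0.011] [458. 153. 168.]
30.0 [-0.001, 0.006, -0.011] [457. 159. 157.]
25.0 [0.0, 0.005, -0.012] [457. 164. 145.]
20.0 [-0.001, 0.004, -0.012] [456. 168. 133.]
15.0 [0.0, 0.003, -0.012] [456. 171. 121.]
10.0 [0.0, 0.002, -0.013] [456. 173. 108.]
5.0 [0.0, 0.001, -0.012] [456. 174.  96.]
2.0 [0.0, 0.0, -0.008] [456. 174.  88.]
1.0 [0.0, 0.0, -0.002] [456. 174.  86.]
0.0 [0.0, 0.0, -0.003] [456. 174.  83.]
-1.0 [0.0, -0.001, -0.003] [456. 173.  80.]
```

servo_tool([
  [[0,0,0.003,0,0],[0,0,0.005,0,0],[0,0.001,0.005,0,0],[0,0.001,0.007,0,0],[0,0.002,0.008,0,0],[0,0,0,0,0]],
])

```text
time: 15.45
tool_pos: [481.6, -112.3, 130.3]
tcp_rot: [179.7, -0.2, 5.2]
ft_force: [2.0, -9.5, 4.7]
finger_gap: 14.0
grip_force: 57.8
```

servo_tool([
  [[-0.001,0.003,0.012,0,0],[0,0.005,0.012,0,0],[-0.001,0.006,0.011,0,0],[0,0.006,0.011,0,0],[-0.001,0.008,0.01,0,0],[-0.001,0.008,0.01,0,0],[0,0.009,0.008,0,0],[-0.001,0.01,0.008,0,0],[0,0,0,0,0]],
])

```text
time: 16.35
tool_pos: [476.7, -59.5, 215.5]
tcp_rot: [179.4, -0.3, 5.1]
ft_force: [-11.0, -22.1, 27.3]
finger_gap: 14.2
grip_force: 53.9
```

servo_tool([
  [[-0.001,0.008,0.009,0,0],[-0.001,0.01,0.009,0,0],[-0.001,0.012,0.006,0,0],[-0.001,0.012,0.004,0,0],[-0.002,0.012,0.003,0,0],[-0.001,0.012,0.002,0,0],[-0.001,0.013,0.001,0,0],[-0.001,0.013,-0.001,0,0],[0,0,0,0,0]],
])

```text
time: 17.25
tool_pos: [467.6, 37.3, 245.8]
tcp_rot: [179.9, -0.3, 5.2]
ft_force: [1.2, 1.0, 13.2]
finger_gap: 13.9
grip_force: 53.6
```

servo_tool([
  [[-0.001,0.013,0,0,0],[-0.001,0.013,-0.003,0,0],[-0.001,0.012,-0.003,0,0],[-0.001,0.011,-0.005,0,0],[-0.001,0.012,-0.006,0,0],[-0.001,0.01,-0.006,0,0],[-0.001,0.011,-0.008,0,0],[-0.001,0.009,-0.008,0,0],[-0.001,0.009,-0.009,0,0],[0,0,0,0,0]],
])

```text
time: 18.25
tool_pos: [457.6, 137.7, 194.3]
tcp_rot: [180.0, -0.1, 5.2]
ft_force: [8.1, -0.5, -0.7]
finger_gap: 14.2
grip_force: 53.4
```

servo_tool([
  [[-0.001,0.008,-0.01,0,0],[0,0.007,-0.011,0,0],[-0.001,0.006,-0.011,0,0],[0,0.005,-0.012,0,0],[0,0.004,-0.012,0,0],[0,0.003,-0.012,0,0],[0,0.002,-0.013,0,0],[0,0.001,-0.01,0,0],[0,0,-0.006,0,0],[0,0,0,0,0]],
])

```text
time: 19.25
tool_pos: [454.4, 172.6, 96.2]
tcp_rot: [180.0, 0.1, 5.2]
ft_force: [5.4, -4.9, -5.4]
finger_gap: 14.0
grip_force: 57.6
```

servo_tool([
  [[0,0,-0.004,0,0],[0,0,-0.003,0,0],[0,0,-0.002,0,0],[0,0,0,0,0]],
])

```text
time: 19.65
tool_pos: [454.5, 172.4, 88.1]
tcp_rot: [179.9, 0.1, 5.2]
ft_force: [3.1, -5.4, 0.1]
finger_gap: 13.7
grip_force: 58.3
```

servo_tool([
  [[0,0,-0.003,0,0],[0,0,-0.002,0,0],[0,0,0,0,0]],
])

```text
time: 19.95
tool_pos: [454.7, 172.5, 85.0]
tcp_rot: [180.0, 0.1, 5.2]
ft_force: [-10.1, -9.6, 22.9]
finger_gap: 14.2
grip_force: 61.7
```

servo_tool([
  [[0,0,-0.002,0,0],[0,0,0,0,0],[0,0,0,0,0]],
])

```text
time: 20.25
tool_pos: [454.9, 172.6, 84.7]
tcp_rot: [179.9, 0.1, 5.2]
ft_force: [-20.5, -13.2, 42.3]
finger_gap: 13.7
grip_force: 63.8
```

Leaf_a is firmly on its stop. I'll unload, release, rise and retreat.

servo_tool([
  [[0,0,0.004,0,0],[0,0,0.001,0,0.045],[0,0,0,0,0.045],[0,0,0,0,0.045],[0,0,0.02,0,0.045],[0,0,0.04,0,0.045],[0,0,0.05,0,0.045],[0,0,0.05,0,0.045],[0,0,0.03,0,0.045],[0,0,0,0,0.045]],
])

```text
time: 21.25
tool_pos: [457.5, 174.0, 283.0]
tcp_rot: [-179.9, -0.5, 5.2]
ft_force: [0.2, 0.4, -0.8]
finger_gap: 45.3
grip_force: 0.0
```

```bash
python3 - <<'E'
from h import *
S=optics.snapshot("scene");T=optics.snapshot("top")
for k,d in (('a',0),('a',3),('b',0),('b',4)): print(k,d,np.round(pix(S,dow(k,d,-160)),1))
a=cv2.resize(S["frame"][140:250,190:370],None,fx=4,fy=4,interpolation=cv2.INTER_CUBIC)[:440]
cv2.imwrite("pics/c5.png",a)
b=cv2.resize(T["frame"][140:260,160:310],None,fx=5,fy=5,interpolation=cv2.INTER_CUBIC); cv2.imwrite("pics/c6.png",b)
E
```

```text
a 0 [333.9 172.9]
a 3 [334.3 170.7]
b 0 [251.9 170.1]
b 4 [251.7 168.3]
```

View pics/c5.png

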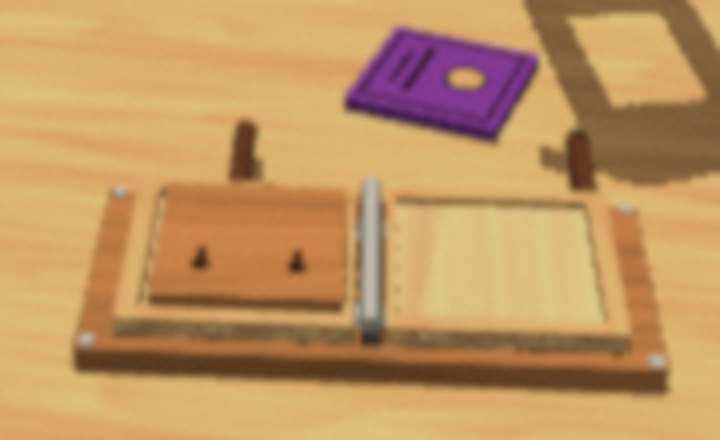

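The plaque is face down in leaf_b's nest with its keyhole slots visible at crop (200,258) and (297,262). Both leaves lie flat, and both dowel tips match their 0° predictions. Handing in.

```bash
python3 -c "
from bench import r
print(r.hand_in())"
```

```text
the job is handed in; nothing more can be done
None
```

The plaque lies face down and flat in leaf_b's nest with its hanger slots showing, leaf_a is swung fully back open, and the job is handed in at about 21 s.

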